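# Stack the adapter block and the well plate on a block heater, pressing each flat

### The arm

A 7-joint arm with a two-finger parallel gripper is mounted at the origin on the work surface. World frame = base frame: x ahead of the robot, y to its left, z up, the work surface at z = 0. Lengths are in m, angles in rad, forces in N, time in s.
With the tool pointing down it reaches from about 0.35 to 0.9 m from the base axis. Payload 8.1 kg.
Tool frame: the origin (TCP) lies on the centre line of the jaws, within the pads' length; the fingertips stand 17 mm ahead of it and the grasp point (between the pads) lies 2 mm behind it; y points along the fingers, x is the direction in which the jaws open and shut, and the axes are right-handed (so a half turn about y gives the same grasp; the last joint's range is limited). The gripper opens to 92 mm and grips with 3 to 60 N. Pads are 19 mm wide; open, the fingers measure 130 mm over their backs; the gripper's body (75 mm by 190 mm) begins 47 mm behind the grasp point.
Start: joints at [1.132, 0.434, 0.025, 1.573, -0.012, 1.134, -0.075], TCP at [0.206, -0.59, 0.219] pointing down, gripper open.
Joint ranges: [-2.62, 2.62], [-0.44, 2.09], [-1.27, 1.32], [0.08, 2.57], [-1.32, 4.46], [0.12, 2], [-2.74, 2.74]. Speed limits (rad/s): [2.22, 2.22, 3.01, 3.01, 3.14, 3.14, 3.14].

### API

Orientations are given as a rotation vector (axis times angle).
In Python, from workcell import readout, optics, order gives the robot as it stands.
- The arm moves only by the shell command python3 -m jog 'ROWS' [FORCE]. ROWS is JSON, a list that holds one entry, the list of rows, each a list of 7 numbers: the shift along the tool's x, y, z in cm, then the turn, a rotation vector about the tool's x, y, z in degrees, then the finger opening in cm, from 0 to 9.18. A call has exactly 5 rows; each row shifts and turns the commanded pose from where the row before left it, along the tool's axes as they then stand; what a row does not reach is not made up. A row lasts 1/10 s, in which the tool goes at most 50 mm and 8.59 degrees, less where a joint would pass 70% of its speed; a pose out of reach is approached as far as the arm can. A call is refused whole if a number of a shift passes 5 or a number of a turn 8.59, either way. A call with a gripper value outside its range is refused whole. The fingers move at their own pace and stop on an object; FORCE is the grip in N (left out, the last holds). Time passes only in rows, so rows that do not move let the fingers close, or fill a call up. It gives the time, the measured TCP pose, the force and the opening at its end, in the units of the state.
- readout.read_state(): the state, without advancing time (a new reading comes with each control period).
- optics.read_camera(name): name is "side" or "top"; returns a dict with "color" (420x560x3 uint8, red, green, blue), "range_z" (420x560 float32, m along the optical axis (not along the pixel's ray), 0 where there is no reading), "K" (3x3 intrinsics, pixels), "world_from_camera" (4x4, takes a point from camera to world coordinates). Camera axes: x right, y down, z forward; pixel columns grow to the right and rows downward; lengths in m; the calibration is good to about 2 mm. A picture is of the moment at which its call begins.
- order.job_done(): hands the job in, once; it reports no verdict.
The state is a dict: "time_s": time; "joints": joint angles; "qvel": joint speeds; "joint_torque": joint torques, N m; "eef_pos": TCP position; "orientation": TCP orientation; "force": force on the tool from outside, world axes, zero at the start; "moment": the same for the moment, N m; "gripper_width": finger opening in m.
Only numpy, scipy, OpenCV 4.12 (cv2) and the standard library are available. Lean on these libraries where they do the work, as an engineer would, in place of code of your own. Each camera call takes 0.05 s, during which the arm holds its last target. There are 200 camera calls.

### The job

Load the block heater: lay the aluminium block flat on the dark bed inside its rim, square with it, let go, and press down on the block's top with the fingers until the sprung bed sinks to its stop. Then lay the white well plate squarely on the block, let go, and press it down in the same way. Leave the black plate where it lies.

Things in the scene. Friction and masses are not known exactly. Their poses are not given: they have to be found in the camera images.
- block: Loose bare aluminium adapter block with eight large dark wells in its top, 90 x 56 x 18 mm, about 180 g, lying flat on the bench. Origin: centre of its underside. x: along its 90 mm length, y: across its 56 mm width (grasp it across this), z: up. Its top can be pressed anywhere (the wells are only shallow marks).
- white_plate: Loose white plastic plate with 40 small blue wells, 90 x 56 x 15 mm, about 50 g, lying flat on the bench. Origin: centre of its underside; axes as for the block (x along the 90 mm length, y across the 56 mm width, z up).
- bed_top (a point): Centre of the top of the dark steel bed in the fixed white heater (210 x 140 mm), 60 mm above the bench; x along the bed, y across. A rim, 6 mm higher than the bed and 12 mm thick, leaves 114 (x) by 82 mm (y) clear; the rest of the heater is lower. The sprung bed carries block and plate unmoved, starts to sink at a push of 1 to 3 N, meets its stop 5 mm down at 4 to 7 N, and rises when let go.
- black_plate: Loose black plate of the same form and size as the white one (90 x 56 x 15 mm), not wanted, left lying on the bench. Origin: centre of its underside; x along its length. Unlisted bystanders: an orange tube rack (85 x 50 x 56 mm high) near the plates and a jar 100 mm tall beyond the heater.
Not all that is in view belongs to the job. What is shaped like the white_plate but purple or red is not meant.

How it is judged:
By the outcome, as a careful person would: the job done as asked, in the order asked, and still so for the second after the job is handed in, with the robot touching nothing.
It also fails if it takes over 72 s, if anything falls off the work surface, if the arm or the gripper's body presses on something with over 40 N, if the wrist force passes 120 N, or if a joint passes its speed limit or range.

## Working session

There is one attempt and no reset: what is moved stays moved. The work goes in short steps, Python scripts to look and compute and a shell command to move; the robot and the scene stay as the last step left them, time stands still between calls to the robot, and variables do not carry over. Pictures are saved under pics/ and viewed, about 8 in all and at most 12, crops included, and the job is handed in when it is done.

```bash
mkdir -p pics; ls
python3 - <<'E'
from workcell import readout, optics
import cv2, numpy as np
s=readout.read_state(); print(s)
for n in("top","side"):
    c=optics.read_camera(n); cv2.imwrite(f"pics/{n}0.png",c["color"][:,:,::-1]); print(n,c["K"].tolist(),np.round(c["world_from_camera"],3).tolist())
    np.savez(f"{n}0.npz",**c)
E
```

```text
pics
{'time_s': 0.0, 'joints': array([ 1.13239672,  0.43520533,  0.02495818,  1.57407638, -0.01157494,
        1.13398893, -0.07508641]), 'qvel': array([ 0.00180239, -0.0017126 ,  0.00069273, -0.0005321 , -0.00209646,
       -0.0003418 ,  0.00050245]), 'joint_torque': array([ 3.61220191e-04, -6.67851019e+01,  9.85473208e-01, -3.14471376e+01,
       -6.03116490e-02,  4.28116391e-02,  1.67823614e-04]), 'eef_pos': array([ 0.20573091, -0.58963014,  0.21816379]), 'orientation': array([-1.34876582,  0.95939218, -0.95718435]), 'force': array([ 0.56049729, -0.49022093, -0.9320875 ]), 'moment': array([0.01122264, 0.07894249, 0.02059766]), 'gripper_width': 0.09174826022120874}
top [[386.07300282734286, 0.0, 278.98810056747385], [0.0, 386.07300282734286, 212.14076335559287], [0.0, 0.0, 1.0]] [[-0.023, -0.977, 0.212, 0.269], [-1.0, 0.023, -0.006, 0.079], [0.001, -0.212, -0.977, 1.03], [0.0, 0.0, 0.0, 1.0]]
side [[524.0291052102224, 0.0, 276.4336496023909], [0.0, 524.0291052102224, 198.7468009396345], [0.0, 0.0, 1.0]] [[-0.982, -0.123, 0.143, 0.3], [-0.189, 0.61, -0.77, 0.985], [0.008, -0.783, -0.622, 0.783], [0.0, 0.0, 0.0, 1.0]]
```

View pics/top0.png

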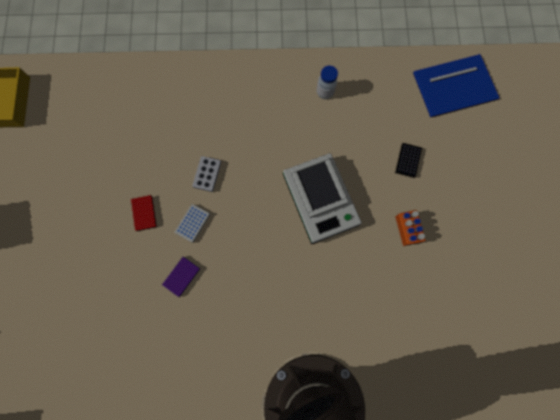

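View pics/side0.png

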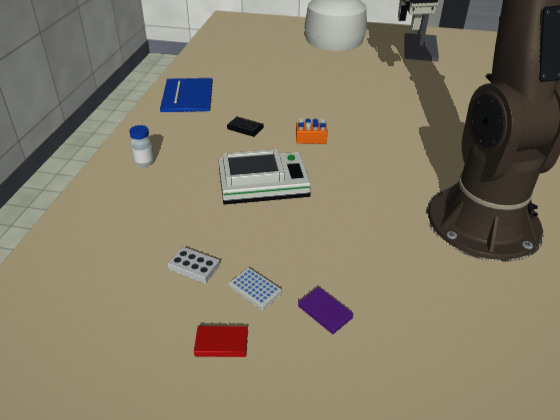

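Top view candidates: block (207,174) with 8 dark wells; white plate with blue wells (193,223); lookalikes are red (144,213), purple (181,277) and black (409,160). The bed is at (319,186), the rack at (411,228), the jar at (328,80). I choose the block and the white plate, then measure both from the two views.

```bash
cat > h.py <<'E'
import numpy as np, cv2
from scipy.spatial.transform import Rotation as R
from workcell import readout, optics
def cloud(c):
    K=c["K"];T=c["world_from_camera"];z=c["range_z"]
    v,u=np.mgrid[:z.shape[0],:z.shape[1]]
    P=np.stack([(u-K[0,2])*z/K[0,0],(v-K[1,2])*z/K[1,1],z],-1)@T[:3,:3].T+T[:3,3]
    P[z==0]=np.nan
    return P
def proj(c,p):
    T=np.linalg.inv(c["world_from_camera"]);q=c["K"]@(T[:3,:3]@np.array(p)+T[:3,3]);return q[:2]/q[2]
def rect(pts):
    (cx,cy),(w,h),a=cv2.minAreaRect((pts*1000).astype(np.float32))
    if w<h: w,h,a=h,w,a+90
    return np.round([cx/1000,cy/1000,w,h,(a+90)%180-90],3)
def tops(c,xy,r,z0,z1,col=None):
    P=cloud(c);m=(np.hypot(P[...,0]-xy[0],P[...,1]-xy[1])<r)&(P[...,2]>z0)&(P[...,2]<z1)
    if col is not None: m&=col(c["color"].astype(int))
    m=m.astype(np.uint8)
    n,l,st,_=cv2.connectedComponentsWithStats(m)
    if n<2: return None
    k=1+st[1:,4].argmax();q=P[l==k]
    return rect(q[:,:2]),np.round(np.median(q[:,2]),4),len(q)
def tool():
    s=readout.read_state();return s,R.from_rotvec(s["orientation"]).as_matrix()
E
python3 - <<'E'
from h import *
s,M=tool();print(np.round(M,3).tolist())
t=dict(np.load("top0.npz"));sd=dict(np.load("side0.npz"))
P=cloud(t)
for n,(u,v) in dict(block=(207,174),plate=(193,223),bed=(319,186),black=(409,160),rack=(411,228),jar=(328,75),purple=(181,277),red=(144,213)).items():
    p=P[v,u];print(n,np.round(p,3))
    for c in(t,sd):
        if n=="bed":
            print("  bed",tops(c,p,.12,.054,.0625,lambda a:a.max(2)<75),"rim",tops(c,p,.12,.0635,.072))
        else: print("  ",tops(c,p,.065,p[2]-.004,p[2]+.006), proj(c,p).round())
ims=[]
b=cv2.resize(sd["color"][225:370,150:370,::-1],None,fx=3,fy=3);cv2.imwrite("pics/crop1.png",b)
E
```

```text
[[0.329, -0.001, 0.944], [-0.944, 0.001, 0.329], [-0.001, -1.0, -0.0]]
block [0.6   0.268 0.018]
   (array([  0.602,   0.272,  89.881,  56.55 , -15.266]), np.float64(0.0175), 615) [207. 174.]
   (array([  0.605,   0.272,  93.101,  58.933, -14.895]), np.float64(0.0175), 901) [196. 260.]
plate [0.464 0.303 0.017]
   (array([  0.465,   0.309,  89.784,  56.493, -29.901]), np.float64(0.0148), 593) [193. 223.]
   (array([  0.467,   0.31 ,  91.082,  58.104, -29.883]), np.float64(0.0146), 936) [257. 283.]
bed [ 0.547 -0.033  0.058]
  bed (array([ 5.4900e-01, -3.1000e-02,  1.1312e+02,  8.0406e+01,  1.9754e+01]), np.float64(0.0595), 1185) rim (array([ 5.47000e-01, -3.00000e-02,  1.38066e+02,  1.06250e+02,
        1.98730e+01]), np.float64(0.0655), 663)
  bed (array([ 5.50000e-01, -3.30000e-02,  1.12579e+02,  7.92290e+01,
        1.92180e+01]), np.float64(0.0591), 758) rim (array([ 5.48000e-01, -2.80000e-02,  1.38257e+02,  1.13037e+02,
        1.89260e+01]), np.float64(0.0652), 447)
black [ 0.629 -0.291  0.014]
   (array([  0.63 ,  -0.288,  90.902,  57.15 , -17.962]), np.float64(0.0148), 633) [
[... 274 characters left out ...]
76]), np.float64(0.0537), 44) [314. 123.]
jar [ 0.843 -0.066  0.098]
   (array([ 8.4800e-01, -6.8000e-02,  4.6151e+01,  4.4021e+01, -8.8745e+01]), np.float64(0.0992), 223) [328.  75.]
   (array([  0.85 ,  -0.067,  48.123,  45.492, -42.398]), np.float64(0.099), 164) [141. 130.]
purple [0.323 0.332 0.012]
   (array([  0.324,   0.335,  90.214,  57.151, -35.757]), np.float64(0.0146), 747) [181. 277.]
   (array([  0.326,   0.335,  91.446,  58.755, -35.766]), np.float64(0.0143), 1207) [327. 307.]
red [0.495 0.436 0.015]
   (array([ 0.497,  0.442, 90.449, 57.077, 10.45 ]), np.float64(0.0147), 654) [144. 213.]
   (array([ 0.499,  0.442, 89.707, 58.007, 11.187]), np.float64(0.0146), 1359) [224. 335.]
```

View pics/crop1.png

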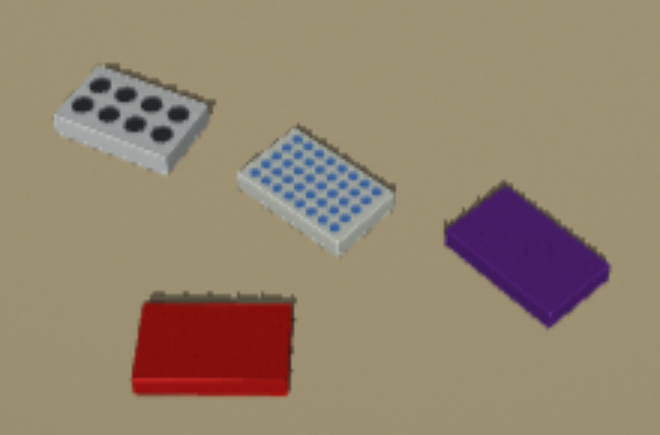

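The crop confirms it: block at upper left with 8 dark wells, white plate in the middle with blue wells. Red and purple are decoys. The two views agree:
- **Block:** (0.603, 0.272), −15°, top 17.5 mm.
- **Plate:** (0.466, 0.309), −30°.
- **Bed:** (0.549, −0.032), 19.5°, top 59.5 mm.

Next I travel above the block.

```bash
for i in 1 2; do python3 -m jog '[[[-3.4,0,3.3,0,0,0,9.1],[-3.4,0,3.3,0,0,0,9.1],[-3.4,0,3.3,0,0,0,9.1],[-3.4,0,3.3,0,0,0,9.1],[-3.4,0,3.3,0,0,0,9.1]]]' 30; done
```

```text
time_s: 0.6
eef_pos: [0.306, -0.3733, 0.2187]
orientation: [-1.349, 0.959, -0.958]
force: [0.4, 0.1, -0.5]
gripper_width: 0.0911
time_s: 1.1
eef_pos: [0.4057, -0.1585, 0.2189]
orientation: [-1.35, 0.959, -0.959]
force: [0.4, -1.0, 0.6]
gripper_width: 0.0911
```

```bash
for i in 1 2; do python3 -m jog '[[[-3.4,0,3.3,0,0,0,9.1],[-3.4,0,3.3,0,0,0,9.1],[-3.4,0,3.3,0,0,0,9.1],[-3.4,0,3.3,0,0,0,9.1],[-3.4,0,3.3,0,0,0,9.1]]]' 30; done
python3 -m jog '[[[0,1,0,0,8.5,0,9.1],[0,2,0,0,8.5,0,9.1],[0,2,0,0,8.5,0,9.1],[0,1,0,0,8.5,0,9.1],[0,0,0,0,0,0,9.1]]]'
cat > go.py <<'E'
# prints remaining tool-frame shift (cm) and turn (deg about tool y) to target x y z zaxis-angle
from h import *
import sys
x,y,z,a=map(float,sys.argv[1:])
s,M=tool()
za=np.degrees(np.arctan2(M[1,2],M[0,2]))
tx=R.from_euler('z',(a-za),degrees=True).as_matrix()@M
d=np.array([x,y,z])-s["eef_pos"]
print("t",s["time_s"],"pos",s["eef_pos"].round(4),"zang",za.round(2),"tilt",M[2].round(3),"shift_cm",(M.T@d*100).round(2),"turn_y",round(za-a,2),"shift after turn",(tx.T@d*100).round(2),"F",s["force"].round(1),"w",round(s["gripper_width"],4))
E
python3 go.py 0.603 0.272 0.028 -15.1
```

```text
time_s: 1.6
eef_pos: [0.5056, 0.0562, 0.2188]
orientation: [-1.35, 0.959, -0.959]
force: [0.2, 0.1, 0.2]
gripper_width: 0.0909
time_s: 2.1
eef_pos: [0.6055, 0.2708, 0.2184]
orientation: [-1.35, 0.959, -0.959]
force: [1.4, -1.0, 0.3]
gripper_width: 0.0912
time_s: 2.6
eef_pos: [0.6038, 0.2687, 0.1567]
orientation: [-1.079, 1.399, -1.399]
force: [0.6, 0.5, 0.8]
gripper_width: 0.0911
t 2.6 pos [0.6038 0.2687 0.1567] zang -14.89 tilt [ 0.003 -1.    -0.003] shift_cm [-0.34 12.87 -0.13] turn_y 0.21 shift after turn [-0.34 12.87 -0.13] F [0.6 0.5 0.8] w 0.0911
```

```bash
python3 -m jog '[[[-0.34,2.5,-0.1,0,0.2,0,9.1],[0,3,0,0,0,0,9.1],[0,3,0,0,0,0,9.1],[0,2.4,0,0,0,0,9.1],[0,1.6,0,0,0,0,9.1]]]'
python3 go.py 0.603 0.272 0.0275 -15.1
python3 - <<'E'
from h import *
o=[]
for n in("top","side"):
    c=optics.read_camera(n);u,v=proj(c,(.603,.272,.018)).astype(int);k=60
    o.append(cv2.resize(c["color"][v-50:v+50,u-k:u+k,::-1],None,fx=3.3,fy=3.3,interpolation=2))
cv2.imwrite("pics/grasp1.png",np.hstack(o))
E
```

```text
time_s: 3.1
eef_pos: [0.6045, 0.2726, 0.0326]
orientation: [-1.078, 1.397, -1.396]
force: [-0.2, 0.1, 0.1]
gripper_width: 0.0912
t 3.1 pos [0.6045 0.2726 0.0326] zang -14.73 tilt [ 0.001 -1.    -0.001] shift_cm [ 0.09  0.51 -0.13] turn_y 0.37 shift after turn [ 0.1   0.51 -0.13] F [-0.2  0.1  0.1] w 0.0912
```

View pics/grasp1.png

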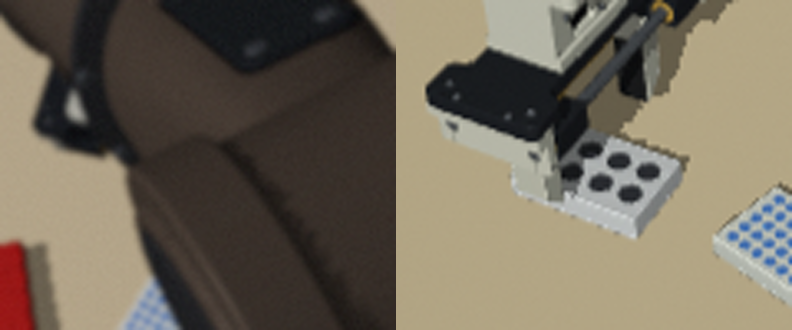

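The side view shows the fingers straddling the block's long faces at mid length: front finger about (550,190), rear about (640,90). Now I descend the last 5 mm, grip and lift.

```bash
python3 -m jog '[[[0.1,0.5,-0.13,0,0.3,0,9.1],[0,0,0,0,0,0,9.1],[0,0,0,0,0,0,4],[0,0,0,0,0,0,4],[0,0,0,0,0,0,4]]]' 30
python3 -m jog '[[[0,0,0,0,0,0,4],[0,0,0,0,0,0,4],[0,0,0,0,0,0,4],[0,0,0,0,0,0,4],[0,0,0,0,0,0,4]]]'
python3 go.py 0.603 0.272 0.0275 -15.1
```

```text
time_s: 3.7
eef_pos: [0.6038, 0.2724, 0.0295]
orientation: [-1.07, 1.402, -1.403]
force: [-0.5, -0.1, -0.1]
gripper_width: 0.0717
time_s: 4.2
eef_pos: [0.6034, 0.2723, 0.0289]
orientation: [-1.071, 1.403, -1.403]
force: [0.1, 0.0, -0.3]
gripper_width: 0.0402
t 4.2 pos [0.6034 0.2723 0.0289] zang -15.26 tilt [ 0. -1. -0.] shift_cm [ 0.04  0.14 -0.03] turn_y -0.16 shift after turn [ 0.04  0.14 -0.03] F [ 0.1  0.  -0.3] w 0.0402
```

Run:
```python
from h import *
c=optics.read_camera("side");u,v=proj(c,(.603,.272,.018)).astype(int)
cv2.imwrite("pics/grasp2.png",cv2.resize(c["color"][v-60:v+50,u-70:u+70,::-1],None,fx=5,fy=5,interpolation=2))
print(proj(c,(.603,.272,.018))-[u-70,v-60])
print(tops(c,(.603,.272),.07,.014,.022))
```

```text
[70.72470288 60.01238454]
(array([  0.604,   0.273,  91.885,  58.231, -15.067]), np.float64(0.0173), 660)
```

View pics/grasp2.png

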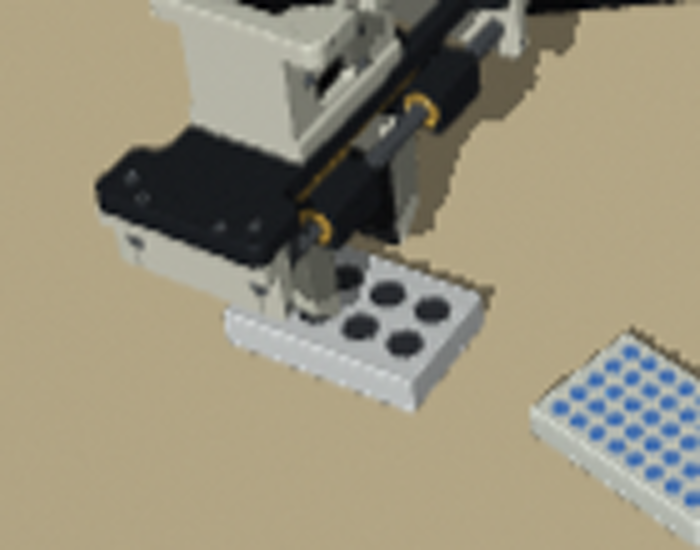

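Run:
```python
from h import *
s,M=tool()
for n in("side","top"):
    c=optics.read_camera(n);P=cloud(c)
    q=P.reshape(-1,3);q=q[np.isfinite(q[:,0])]
    L=(q-s["eef_pos"])@M   # tool coords
    m=(abs(L[:,0])<.07)&(abs(L[:,2])<.013)&(q[:,2]>.020)&(q[:,2]<.09)
    a=L[m]; 
    for lo in np.arange(-.045,.045,.005):
        b=a[(a[:,0]>=lo)&(a[:,0]<lo+.005)]
        if len(b):print(n,lo.round(3),"n",len(b),"y max",b[:,1].max().round(4),"minz world",(s["eef_pos"][2]-b[:,1].max()).round(4), "toolz",b[:,2].min().round(3),b[:,2].max().round(3))
```

```text
side -0.045 n 2 y max -0.0448 minz world 0.0737 toolz -0.009 -0.006
side -0.04 n 45 y max -0.022 minz world 0.0509 toolz -0.011 -0.0
side -0.035 n 26 y max -0.0191 minz world 0.048 toolz -0.013 -0.005
side -0.03 n 28 y max 0.0088 minz world 0.0201 toolz -0.011 -0.004
side -0.025 n 9 y max -0.0152 minz world 0.044 toolz -0.011 -0.01
side -0.02 n 4 y max 0.0089 minz world 0.02 toolz -0.009 0.009
side -0.01 n 1 y max 0.0087 minz world 0.0202 toolz -0.01 -0.01
side -0.005 n 1 y max 0.0084 minz world 0.0205 toolz -0.008 -0.008
side -0.0 n 1 y max 0.0075 minz world 0.0214 toolz 0.004 0.004
side 0.005 n 1 y max 0.0086 minz world 0.0203 toolz 0.002 0.002
side 0.01 n 2 y max 0.0088 minz world 0.0201 toolz -0.006 0.002
side 0.015 n 21 y max -0.0083 minz world 0.0372 toolz -0.01 0.004
side 0.02 n 92 y max 0.0087 minz world 0.0201 toolz -0.011 0.009
side 0.025 n 23 y max -0.0109 minz world 0.0398 toolz -0.012 -0.008
side 0.03 n 23 y max -0.014 minz world 0.0429 toolz -0.012 -0.008
side 0.035 n 8 y max -0.0241 minz world 0.053 toolz -0.011 -0.01
```

```bash
cat > tips.py <<'E'
from h import *
s,M=tool();print(s["eef_pos"].round(4),s["gripper_width"].round(4))
c=optics.read_camera("side");P=cloud(c);q=P.reshape(-1,3)
L=(q-s["eef_pos"])@M
m=np.isfinite(q[:,0])&(abs(L[:,0])<.075)&(abs(L[:,2])<.014)&(q[:,2]>.024)&(L[:,1]>-.03)
a=L[m]
for lo in np.arange(-.07,.07,.01):
    b=a[(a[:,0]>=lo)&(a[:,0]<lo+.01)]
    if len(b):print(lo.round(3),"n",len(b),"tool y max",np.sort(b[:,1])[-4:].round(4),"z",b[:,2].min().round(3),b[:,2].max().round(3))
u,v=proj(c,s["eef_pos"]).astype(int)
cv2.imwrite("pics/tips%.1f.png"%s["time_s"],cv2.resize(c["color"][v-40:v+60,u-70:u+70,::-1],None,fx=4,fy=4,interpolation=2))
E
python3 -m jog '[[[0,-2,0,0,0,0,4],[0,-2,0,0,0,0,4],[0,-2,0,0,0,0,4],[0,0,0,0,0,0,4],[0,0,0,0,0,0,4]]]'; python3 tips.py
python3 -m jog '[[[0,0,0,0,0,0,9.1],[0,0,0,0,0,0,9.1],[0,0,0,0,0,0,9.1],[0,0,0,0,0,0,9.1],[0,0,0,0,0,0,9.1]]]';python3 tips.py;ls pics
```

```text
time_s: 4.85
eef_pos: [0.6036, 0.2723, 0.089]
orientation: [-1.07, 1.402, -1.403]
force: [-0.2, -0.1, 0.3]
gripper_width: 0.0401
time_s: 5.35
eef_pos: [0.6034, 0.2723, 0.0886]
orientation: [-1.072, 1.403, -1.403]
force: [-0.2, 0.1, -0.4]
gripper_width: 0.0753
crop1.png
grasp1.png
grasp2.png
side0.png
top0.pngTraceback (most recent call last):
  File "tips.py", line 2, in <module>
    s,M=tool();print(s["eef_pos"].round(4),s["gripper_width"].round(4))
                                           ^^^^^^^^^^^^^^^^^^^^^^^^
AttributeError: 'float' object has no attribute 'round'
Traceback (most recent call last):
  File "tips.py", line 2, in <module>
    s,M=tool();print(s["eef_pos"].round(4),s["gripper_width"].round(4))
                                           ^^^^^^^^^^^^^^^^^^^^^^^^
AttributeError: 'float' object has no attribute 'round'
```

```bash
sed -i 's/s\["gripper_width"\].round(4)/round(s["gripper_width"],4)/' tips.py; python3 tips.py; python3 -m jog '[[[0,0,0,0,0,0,4],[0,0,0,0,0,0,4],[0,0,0,0,0,0,4],[0,0,0,0,0,0,4],[0,0,0,0,0,0,4]]]';python3 tips.py;ls pics
```

```text
[0.6034 0.2723 0.0886] 0.0753
-0.06 n 37 tool y max [-0.0209 -0.0204 -0.0202 -0.019 ] z -0.012 0.01
-0.05 n 27 tool y max [-0.0135 -0.012  -0.0101 -0.0074] z -0.012 -0.009
-0.04 n 1 tool y max [-0.0183] z -0.007 -0.007
0.03 n 71 tool y max [-0.0086 -0.0079 -0.0075 -0.0074] z -0.01 0.011
0.04 n 34 tool y max [-0.0123 -0.0086 -0.0076 -0.007 ] z -0.012 0.009
0.05 n 4 tool y max [-0.0299 -0.0279 -0.0268 -0.0251] z -0.012 -0.009
time_s: 5.9
eef_pos: [0.6034, 0.2723, 0.0889]
orientation: [-1.071, 1.403, -1.403]
force: [-0.0, -0.4, 0.2]
gripper_width: 0.0484
[0.6034 0.2723 0.0889] 0.0484
-0.05 n 15 tool y max [-0.0221 -0.0221 -0.022  -0.0211] z -0.011 -0.0
-0.04 n 25 tool y max [-0.0168 -0.0152 -0.015  -0.0131] z -0.011 0.003
-0.03 n 10 tool y max [-0.0176 -0.0145 -0.0124 -0.0101] z -0.012 -0.008
0.02 n 75 tool y max [-0.008  -0.0073 -0.0066 -0.0062] z -0.012 0.009
0.03 n 18 tool y max [-0.016  -0.0153 -0.014  -0.0109] z -0.011 -0.008
0.04 n 2 tool y max [-0.0219 -0.0195] z -0.01 -0.01
crop1.png
grasp1.png
grasp2.png
side0.png
tips5.3.png
tips5.9.png
top0.png
```

View pics/tips5.9.png

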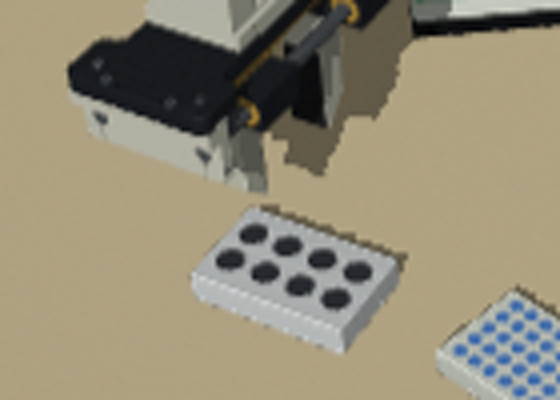

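Run:
```python
from h import *
s,M=tool();c=optics.read_camera("side");u,v=proj(c,s["eef_pos"]).astype(int);w=s["gripper_width"]/2
print(w)
for h in(-.008,0,.008,.017):
  for sx in(-1,1):
    print(h,[((proj(c,s["eef_pos"]+M@np.array([sx*x,h,z]))-[u-70,v-40])*4).round().tolist() for x in(w,w+.019) for z in(-.0095,.0095)])
```

```text
0.02217900602614719
-0.008 [[270.0, 183.0], [237.0, 171.0], [247.0, 208.0], [214.0, 195.0]]
-0.008 [[321.0, 128.0], [288.0, 116.0], [341.0, 105.0], [309.0, 94.0]]
0 [[272.0, 195.0], [239.0, 183.0], [249.0, 220.0], [216.0, 208.0]]
0 [[322.0, 140.0], [289.0, 129.0], [342.0, 117.0], [310.0, 106.0]]
0.008 [[273.0, 207.0], [240.0, 195.0], [251.0, 232.0], [218.0, 220.0]]
0.008 [[323.0, 152.0], [291.0, 141.0], [344.0, 129.0], [312.0, 118.0]]
0.017 [[275.0, 221.0], [242.0, 209.0], [253.0, 246.0], [220.0, 233.0]]
0.017 [[325.0, 165.0], [293.0, 154.0], [345.0, 143.0], [313.0, 131.0]]
```

Picture: fingertips at (265,190) and (322,127), about 7 mm *above* the reported TCP rather than 17 mm below it. The block is undisturbed. So I treat tip z as reported z + 7 mm, and descend with force checks.

```bash
python3 -m jog '[[[0,0,0,0,0,0,9.1],[0,0,0,0,0,0,9.1],[0,2,0,0,0,0,9.1],[0,2,0,0,0,0,9.1],[0,2,0,0,0,0,9.1]]]'
python3 -m jog '[[[0,0.8,0,0,0,0,9.1],[0,0.5,0,0,0,0,9.1],[0,0.4,0,0,0,0,9.1],[0,0.4,0,0,0,0,9.1],[0,0.2,0,0,0,0,9.1]]]'
python3 go.py 0.6035 0.2725 0.0035 -15.1
```

```text
time_s: 6.5
eef_pos: [0.6036, 0.2723, 0.0284]
orientation: [-1.071, 1.403, -1.403]
force: [-0.2, 0.0, 0.6]
gripper_width: 0.0776
time_s: 7.0
eef_pos: [0.6037, 0.2724, 0.0062]
orientation: [-1.07, 1.402, -1.403]
force: [0.6, -0.8, 0.1]
gripper_width: 0.0907
t 7.0 pos [0.6037 0.2724 0.0062] zang -15.27 tilt [-0.    -1.     0.001] shift_cm [-0.    0.27 -0.02] turn_y -0.17 shift after turn [-0.    0.27 -0.02] F [ 0.6 -0.8  0.1] w 0.0907
```

```bash
python3 -m jog '[[[0,0.2,0,0,0,0,9.1],[0,0,0,0,0,0,9.1],[0,0,0,0,0,0,4.5],[0,0,0,0,0,0,4.5],[0,0,0,0,0,0,4.5]]]' 30
python3 -m jog '[[[0,0,0,0,0,0,4.5],[0,0,0,0,0,0,4.5],[0,0,0,0,0,0,4.5],[0,0,0,0,0,0,4.5],[0,0,0,0,0,0,4.5]]]'; python3 go.py 0.6035 0.2725 0.0035 -15.1
```

```text
time_s: 7.5
eef_pos: [0.6036, 0.2723, 0.0041]
orientation: [-1.071, 1.403, -1.403]
force: [-0.9, 0.3, 0.2]
gripper_width: 0.0715
time_s: 8.0
eef_pos: [0.6035, 0.2722, 0.0039]
orientation: [-1.071, 1.403, -1.403]
force: [-0.3, -0.3, 1.9]
gripper_width: 0.0556
t 8.0 pos [0.6035 0.2722 0.0039] zang -15.27 tilt [ 0. -1.  0.] shift_cm [-0.03  0.04 -0.  ] turn_y -0.17 shift after turn [-0.03  0.04 -0.  ] F [-0.3 -0.3  1.9] w 0.0556
```

```bash
python3 -m jog '[[[0,-1,0,0,0,0,4.5],[0,-2.5,0,0,0,0,4.5],[0,-3,0,0,0,0,4.5],[0,-3,0,0,0,0,4.5],[0,-1.5,0,0,0,0,4.5]]]'
python3 -m jog '[[[0,0,0,0,-7,0,4.5],[0,0,0,0,-7,0,4.5],[0,0,0,0,-7,0,4.5],[0,0,0,0,-7,0,4.5],[0,0,0,0,-6.8,0,4.5]]]'; python3 go.py 0.549 -0.032 0.12 19.5
```

```text
time_s: 8.5
eef_pos: [0.6045, 0.273, 0.1172]
orientation: [-1.067, 1.401, -1.402]
force: [0.8, 0.8, -2.1]
gripper_width: 0.0556
time_s: 9.0
eef_pos: [0.6031, 0.272, 0.1135]
orientation: [-1.354, 0.951, -0.951]
force: [-0.0, -0.2, -1.7]
gripper_width: 0.0554
t 9.0 pos [0.6031 0.272  0.1135] zang 19.82 tilt [ 0.    -1.    -0.001] shift_cm [ 26.76  -0.63 -15.39] turn_y 0.32 shift after turn [ 26.85  -0.63 -15.24] F [-0.  -0.2 -1.7] w 0.0554
```

```bash
python3 -m jog '[[[3.3,-0.1,-1.9,0,0,0,4.5],[3.4,-0.1,-1.9,0,0,0,4.5],[3.4,-0.1,-2,0,0,0,4.5],[3.4,-0.1,-1.9,0,0,0,4.5],[3.4,-0.1,-1.9,0,0,0,4.5]]]'
python3 -m jog '[[[3.3,-0.1,-1.9,0,0,0,4.5],[3.3,0,-1.9,0,0,0,4.5],[2,0,-1.1,0,0,0,4.5],[1.3,0,-0.8,0,0,0,4.5],[0,0,0,0,0,0,4.5]]]'
python3 - <<'E'
from h import *
c=optics.read_camera("side");P=cloud(c);s,M=tool();print(s["eef_pos"].round(4))
u,v=proj(c,(.549,-.032,.06)).astype(int)
cv2.imwrite("pics/held.png",cv2.resize(c["color"][v-60:v+50,u-70:u+70,::-1],None,fx=5,fy=5,interpolation=2))
E
python3 go.py 0.549 -0.032 0.0645 19.5
```

```text
time_s: 9.5
eef_pos: [0.5687, 0.0792, 0.1187]
orientation: [-1.352, 0.955, -0.954]
force: [1.0, -0.9, -2.8]
gripper_width: 0.0553
time_s: 10.0
eef_pos: [0.5482, -0.0338, 0.1197]
orientation: [-1.352, 0.957, -0.957]
force: [0.0, 1.1, -2.1]
gripper_width: 0.0557
[ 0.5487 -0.0316  0.1198]
t 10.05 pos [ 0.5487 -0.0316  0.1198] zang 19.47 tilt [-0. -1. -0.] shift_cm [0.05 5.53 0.02] turn_y -0.03 shift after turn [0.05 5.53 0.02] F [ 0.2  0.7 -1.6] w 0.0554
```

View pics/held.png

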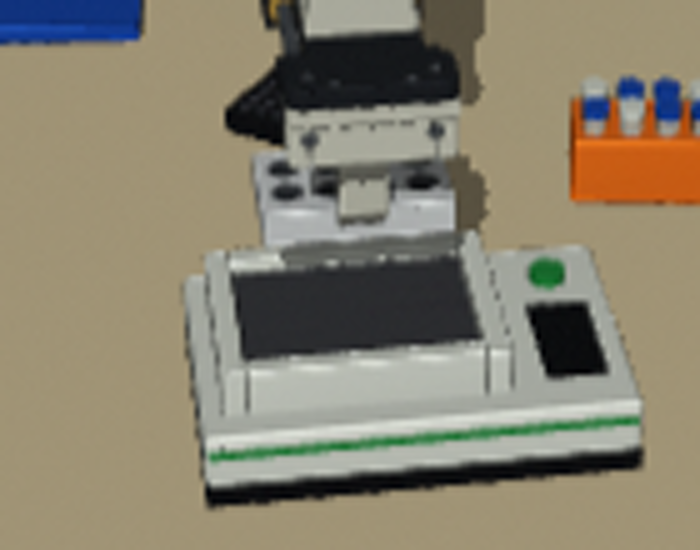

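The block is held level over the bed, finger at (362,205) and bed centre about (360,308). I lower it, release, and keep the tips above the rim.

```bash
python3 -m jog '[[[0,1.5,0,0,0,0,4.5],[0,2,0,0,0,0,4.5],[0,1,0,0,0,0,4.5],[0,0.4,0,0,0,0,4.5],[0,0.3,0,0,0,0,4.5]]]'
python3 -m jog '[[[0,0.2,0,0,0,0,4.5],[0,0.1,0,0,0,0,4.5],[0,0,0,0,0,0,4.5],[0,0,0,0,0,0,4.5],[0,0,0,0,0,0,4.5]]]'; python3 go.py 0.549 -0.032 0.0635 19.5
```

```text
time_s: 10.55
eef_pos: [0.5491, -0.0304, 0.0679]
orientation: [-1.352, 0.954, -0.953]
force: [-0.5, -0.2, -2.0]
gripper_width: 0.0556
time_s: 11.05
eef_pos: [0.549, -0.0315, 0.0652]
orientation: [-1.351, 0.954, -0.955]
force: [0.3, -0.4, -3.0]
gripper_width: 0.0553
t 11.05 pos [ 0.549  -0.0315  0.0652] zang 19.53 tilt [ 0. -1.  0.] shift_cm [ 0.05  0.17 -0.02] turn_y 0.03 shift after turn [ 0.05  0.17 -0.02] F [ 0.3 -0.4 -3. ] w 0.0553
```

```bash
python3 -m jog '[[[0,0.1,0,0,0,0,4.5],[0,0.05,0,0,0,0,4.5],[0,0,0,0,0,0,4.5],[0,0,0,0,0,0,4.5],[0,0,0,0,0,0,4.5]]]'
python3 go.py 0.549 -0.032 0.0635 19.5
python3 -m jog '[[[0,0,0,0,0,0,8.2],[0,0,0,0,0,0,8.2],[0,0,0,0,0,0,8.2],[0,0,0,0,0,0,8.2],[0,-0.5,0,0,0,0,8.2]]]'
python3 -m jog '[[[0,-2,0,0,0,0,8.2],[0,-3,0,0,0,0,4],[0,-1,0,0,0,0,0],[0,0,0,0,0,0,0],[0,0,0,0,0,0,0]]]'
python3 - <<'E'
from h import *
c=optics.read_camera("side")
u,v=proj(c,(.549,-.032,.06)).astype(int)
cv2.imwrite("pics/rel.png",cv2.resize(c["color"][v-60:v+50,u-70:u+70,::-1],None,fx=5,fy=5,interpolation=2))
print(tops(c,(.549,-.032),.07,.073,.083))
print(tops(c,(.549,-.032),.09,.054,.0625,lambda a:a.max(2)<75))
E
python3 go.py 0.549 -0.032 0.0635 19.5
```

```text
time_s: 11.55
eef_pos: [0.549, -0.0315, 0.0636]
orientation: [-1.351, 0.954, -0.955]
force: [-0.4, -0.6, 2.9]
gripper_width: 0.0558
t 11.55 pos [ 0.549  -0.0315  0.0636] zang 19.53 tilt [ 0. -1.  0.] shift_cm [ 0.04  0.01 -0.02] turn_y 0.03 shift after turn [ 0.04  0.01 -0.02] F [-0.4 -0.6  2.9] w 0.0558
time_s: 12.05
eef_pos: [0.5484, -0.0315, 0.068]
orientation: [-1.352, 0.955, -0.954]
force: [-0.4, -0.1, 0.0]
gripper_width: 0.082
time_s: 12.55
eef_pos: [0.5485, -0.0317, 0.1279]
orientation: [-1.352, 0.955, -0.955]
force: [-0.2, -0.3, -0.5]
gripper_width: 0.0544
(array([ 5.5000e-01, -3.0000e-02,  8.9951e+01,  6.2080e+01,  1.8881e+01]), np.float64(0.0772), 545)
(array([ 5.7800e-01, -2.5000e-02,  7.7958e+01,  5.2934e+01, -6.9059e+01]), np.float64(0.0592), 93)
t 12.6 pos [ 0.5482 -0.0316  0.1275] zang 19.53 tilt [-0.    -1.    -0.001] shift_cm [0.06 6.4  0.08] turn_y 0.03 shift after turn [0.06 6.4  0.08] F [-0.2 -0.2 -0.4] w 0.0503
```

View pics/rel.png

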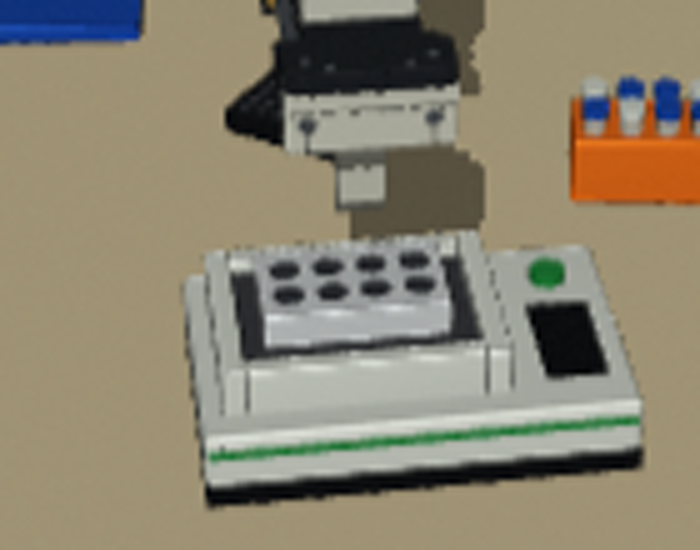

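The block lies flat and square, inside the rim on all sides (top spans about (265,240)–(450,305), dark bed visible left, right and front). Now I press with closed fingers.

```bash
python3 -m jog '[[[0,1.5,0,0,0,0,0],[0,1.5,0,0,0,0,0],[0,1.5,0,0,0,0,0],[0,0.5,0,0,0,0,0],[0,0,0,0,0,0,0]]]'
python3 -m jog '[[[0,0.1,0,0,0,0,0],[0,0.1,0,0,0,0,0],[0,0,0,0,0,0,0],[0,0,0,0,0,0,0],[0,0,0,0,0,0,0]]]';python3 -m jog '[[[0,0.1,0,0,0,0,0],[0,0.1,0,0,0,0,0],[0,0,0,0,0,0,0],[0,0,0,0,0,0,0],[0,0,0,0,0,0,0]]]'
python3 go.py 0.549 -0.032 0.0665 19.5
```

```text
time_s: 13.1
eef_pos: [0.5478, -0.0314, 0.0771]
orientation: [-1.353, 0.957, -0.953]
force: [-0.1, -0.6, -0.4]
gripper_width: 0.0108
time_s: 13.6
eef_pos: [0.549, -0.0315, 0.0767]
orientation: [-1.351, 0.954, -0.955]
force: [0.3, -0.7, 0.6]
gripper_width: 0.0005
time_s: 14.1
eef_pos: [0.5489, -0.0314, 0.0744]
orientation: [-1.351, 0.954, -0.954]
force: [0.1, 0.2, 0.6]
gripper_width: 0.0001
t 14.1 pos [ 0.5489 -0.0314  0.0744] zang 19.54 tilt [ 0. -1. -0.] shift_cm [ 0.06  0.79 -0.01] turn_y 0.04 shift after turn [ 0.06  0.79 -0.01] F [0.1 0.2 0.6] w 0.0001
```

```bash
for i in 1 2 3; do python3 -m jog '[[[0,0.1,0,0,0,0,0],[0,0.1,0,0,0,0,0],[0,0,0,0,0,0,0],[0,0,0,0,0,0,0],[0,0,0,0,0,0,0]]]' | grep -E 'eef|force'; done
```

```text
eef_pos: [0.5489, -0.0315, 0.0724]
force: [-1.9, 0.2, -0.5]
eef_pos: [0.5489, -0.0315, 0.0705]
force: [-0.6, -0.5, 2.0]
eef_pos: [0.5489, -0.0315, 0.0685]
force: [0.2, 0.1, 3.0]
```

```bash
for i in 1 2 3 4; do python3 -m jog '[[[0,0.1,0,0,0,0,0],[0,0,0,0,0,0,0],[0,0,0,0,0,0,0],[0,0,0,0,0,0,0],[0,0,0,0,0,0,0]]]' | grep -E 'eef|force'; done
```

```text
eef_pos: [0.5489, -0.0315, 0.0675]
force: [-0.5, 1.1, 2.8]
eef_pos: [0.5489, -0.0315, 0.0665]
force: [-1.0, -0.4, 4.1]
eef_pos: [0.549, -0.0315, 0.0656]
force: [-0.7, 0.4, 7.7]
eef_pos: [0.549, -0.0315, 0.0654]
force: [-4.9, -0.5, 16.6]
```

At 16.6 N it no longer sinks, so the stop is reached. I retreat and go to the white plate.

```bash
python3 -m jog '[[[0,-0.5,0,0,0,0,0],[0,-1.5,0,0,0,0,0],[0,-2,0,0,0,0,2],[0,-2,0,0,0,0,5],[0,0,0,0,0,0,9.1]]]'; python3 go.py 0.466 0.3095 0.12 -29.9
```

```text
time_s: 18.1
eef_pos: [0.5502, -0.0312, 0.1264]
orientation: [-1.349, 0.952, -0.956]
force: [0.2, -0.3, -0.2]
gripper_width: 0.0198
t 18.1 pos [ 0.5502 -0.0312  0.1264] zang 19.53 tilt [ 0.001 -1.     0.003] shift_cm [-34.93   0.61   3.46] turn_y 49.43 shift after turn [-25.34   0.53 -24.28] F [ 0.2 -0.3 -0.2] w 0.0198
```

```bash
python3 -m jog '[[[-4,0,0.4,0,0,0,9.1],[-4.5,0,0.45,0,0,0,9.1],[-4.5,0,0.45,0,0,0,9.1],[-4.5,0,0.45,0,0,0,9.1],[-4.5,0,0.45,0,0,0,9.1]]]'
python3 -m jog '[[[-4.5,0,0.45,0,0,0,9.1],[-4.5,0,0.45,0,0,0,9.1],[-3.9,0,0.4,0,0,0,9.1],[0,0,0,0,8.2,0,9.1],[0,0,0,0,8.2,0,9.1]]]'
python3 -m jog '[[[0,0,0,0,8.3,0,9.1],[0,0,0,0,8.3,0,9.1],[0,0,0,0,8.2,0,9.1],[0,0,0,0,8.2,0,9.1],[0,0,0,0,0,0,9.1]]]'
python3 - <<'E'
from h import *
c=optics.read_camera("side")
print("block",tops(c,(.549,-.032),.07,.073,.083));print("plate",tops(c,(.466,.3095),.065,.011,.02))
E
python3 go.py 0.466 0.3095 0.001 -29.9
```

```text
time_s: 18.6
eef_pos: [0.4949, 0.1845, 0.1235]
orientation: [-1.352, 0.955, -0.954]
force: [1.8, 0.3, 0.4]
gripper_width: 0.0597
time_s: 19.1
eef_pos: [0.4638, 0.3105, 0.1231]
orientation: [-1.235, 1.172, -1.17]
force: [-0.0, -0.3, -0.3]
gripper_width: 0.0906
time_s: 19.6
eef_pos: [0.4646, 0.3079, 0.1224]
orientation: [-0.941, 1.557, -1.565]
force: [0.4, -1.0, -0.3]
gripper_width: 0.0909
block None
plate (array([  0.467,   0.309,  93.117,  58.919, -29.11 ]), np.float64(0.0144), 1032)
t 19.65 pos [0.4637 0.3089 0.1225] zang -27.74 tilt [ 0.006 -1.     0.   ] shift_cm [-0.23 12.15  0.17] turn_y 2.16 shift after turn [-0.23 12.15  0.16] F [-0.4 -0.4  0.4] w 0.0911
```

```bash
python3 -m jog '[[[-0.23,2,0.16,0,1,0,9.1],[0,3,0,0,0,0,9.1],[0,3,0,0,0,0,9.1],[0,1,0,0,0,0,9.1],[0,0,0,0,0,0,9.1]]]'
python3 go.py 0.466 0.3095 -0.003 -29.9
python3 - <<'E'
from h import *
for n in("top","side"):
    c=optics.read_camera(n); print(n,"block",tops(c,(.549,-.032),.07,.07,.09), proj(c,(.549,-.032,.078)))
cv2.imwrite("pics/now.png",c["color"][:,:,::-1])
E
```

```text
time_s: 20.15
eef_pos: [0.4654, 0.309, 0.0317]
orientation: [-0.935, 1.572, -1.571]
force: [0.1, -0.3, 0.2]
gripper_width: 0.0913
t 20.15 pos [0.4654 0.309  0.0317] zang -28.85 tilt [ 0.006 -1.    -0.004] shift_cm [-0.1   3.47  0.04] turn_y 1.05 shift after turn [-0.1   3.47  0.04] F [ 0.1 -0.3  0.2] w 0.0913
top block (array([ 5.4800e-01, -3.0000e-02,  9.0909e+01,  5.6130e+01,  2.0081e+01]), np.float64(0.0775), 752) [319.49915897 183.12606773]
side block None [252.37475543 157.60759732]
```

View pics/now.png

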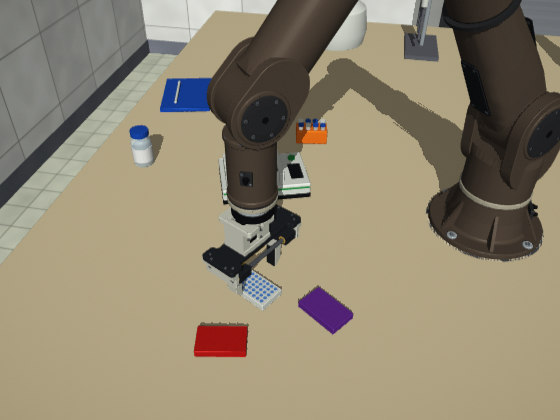

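The top view gives the block at (0.548, −0.030), 20.1°, top 77.5 mm: back up and square. In the side view the arm hides it, and the gripper straddles the white plate at (260,285). Next I finish the descent and grip.

```bash
python3 -m jog '[[[-0.1,1.5,0.04,0,1,0,9.1],[0,1.2,0,0,0,0,9.1],[0,0.5,0,0,0,0,9.1],[0,0.2,0,0,0,0,9.1],[0,0,0,0,0,0,9.1]]]';python3 go.py 0.466 0.3095 -0.003 -29.9
python3 -m jog '[[[0,0,0,0,0,0,4.5],[0,0,0,0,0,0,4.5],[0,0,0,0,0,0,4.5],[0,0,0,0,0,0,4.5],[0,0,0,0,0,0,4.5]]]' 20
python3 -m jog '[[[0,0,0,0,0,0,4.5],[0,0,0,0,0,0,4.5],[0,0,0,0,0,0,4.5],[0,0,0,0,0,0,4.5],[0,0,0,0,0,0,4.5]]]'; python3 go.py 0.466 0.3095 -0.003 -29.9
```

```text
time_s: 20.75
eef_pos: [0.4675, 0.3103, -0.0006]
orientation: [-0.919, 1.583, -1.584]
force: [-0.7, 0.3, 0.8]
gripper_width: 0.0907
t 20.75 pos [ 0.4675  0.3103 -0.0006] zang -29.92 tilt [ 0.003 -1.    -0.001] shift_cm [ 0.15  0.24 -0.09] turn_y -0.02 shift after turn [ 0.15  0.24 -0.09] F [-0.7  0.3  0.8] w 0.0907
time_s: 21.25
eef_pos: [0.4675, 0.3102, -0.0007]
orientation: [-0.919, 1.583, -1.584]
force: [-1.4, 0.0, 0.9]
gripper_width: 0.0558
time_s: 21.75
eef_pos: [0.4676, 0.3102, -0.0007]
orientation: [-0.919, 1.583, -1.585]
force: [-0.1, -0.6, 3.0]
gripper_width: 0.0555
t 21.75 pos [ 0.4676  0.3102 -0.0007] zang -29.94 tilt [ 0.003 -1.    -0.001] shift_cm [ 0.14  0.23 -0.1 ] turn_y -0.04 shift after turn [ 0.14  0.23 -0.1 ] F [-0.1 -0.6  3. ] w 0.0555
```

```bash
python3 -m jog '[[[0,-1,0,0,0,0,4.5],[0,-3,0,0,0,0,4.5],[0,-4,0,0,0,0,4.5],[0,-4,0,0,0,0,4.5],[0,-2,0,0,-5,0,4.5]]]'
python3 -m jog '[[[0,0,0,0,-8,0,4.5],[0,0,0,0,-8,0,4.5],[0,0,0,0,-8,0,4.5],[0,0,0,0,-8,0,4.5],[0,0,0,0,-8,0,4.5]]]'
python3 -m jog '[[[0,0,0,0,-4.4,0,4.5],[0,0,0,0,0,0,4.5],[0,0,0,0,0,0,4.5],[0,0,0,0,0,0,4.5],[0,0,0,0,0,0,4.5]]]';python3 go.py 0.55 -0.031 0.13 19.5
```

```text
time_s: 22.25
eef_pos: [0.4691, 0.3115, 0.1433]
orientation: [-0.97, 1.521, -1.522]
force: [0.9, 0.8, -0.5]
gripper_width: 0.0557
time_s: 22.75
eef_pos: [0.4679, 0.3105, 0.1399]
orientation: [-1.328, 1.01, -1.009]
force: [0.6, -0.4, -0.2]
gripper_width: 0.0558
time_s: 23.25
eef_pos: [0.4679, 0.3106, 0.1393]
orientation: [-1.354, 0.957, -0.956]
force: [-0.1, 0.3, -0.4]
gripper_width: 0.0557
t 23.25 pos [0.4679 0.3106 0.1393] zang 19.4 tilt [ 0.002 -1.    -0.003] shift_cm [34.95  1.   -3.59] turn_y -0.1 shift after turn [34.94  1.   -3.66] F [-0.1  0.3 -0.4] w 0.0557
```

```bash
python3 -m jog '[[[4,0,-0.4,0,-0.1,0,4.5],[4.5,0,-0.45,0,0,0,4.5],[4.5,0,-0.45,0,0,0,4.5],[4.5,0,-0.5,0,0,0,4.5],[4.5,0,-0.5,0,0,0,4.5]]]'
python3 -m jog '[[[4.5,0,-0.5,0,0,0,4.5],[4.5,0,-0.45,0,0,0,4.5],[2.5,0,-0.25,0,0,0,4.5],[1.4,1,-0.15,0,0,0,4.5],[0,1,0,0,0,0,4.5]]]'
python3 -m jog '[[[0,1,0,0,0,0,4.5],[0,1,0,0,0,0,4.5],[0,0,0,0,0,0,4.5],[0,0,0,0,0,0,4.5],[0,0,0,0,0,0,4.5]]]'
python3 go.py 0.55 -0.031 0.077 19.5
python3 - <<'E'
from h import *
c=optics.read_camera("side")
u,v=proj(c,(.549,-.032,.06)).astype(int)
cv2.imwrite("pics/held2.png",cv2.resize(c["color"][v-60:v+50,u-70:u+70,::-1],None,fx=5,fy=5,interpolation=2))
E
```

```text
time_s: 23.75
eef_pos: [0.52, 0.0939, 0.1398]
orientation: [-1.355, 0.955, -0.955]
force: [1.3, -0.6, -0.1]
gripper_width: 0.0555
time_s: 24.25
eef_pos: [0.5505, -0.0322, 0.1191]
orientation: [-1.354, 0.957, -0.957]
force: [-0.4, 0.2, -0.1]
gripper_width: 0.0557
time_s: 24.75
eef_pos: [0.5504, -0.03, 0.1002]
orientation: [-1.355, 0.954, -0.954]
force: [0.0, -0.8, -0.8]
gripper_width: 0.0554
t 24.75 pos [ 0.5504 -0.03    0.1002] zang 19.61 tilt [ 0.001 -1.    -0.003] shift_cm [ 0.08  2.32 -0.07] turn_y 0.11 shift after turn [ 0.08  2.32 -0.07] F [ 0.  -0.8 -0.8] w 0.0554
```

View pics/held2.png

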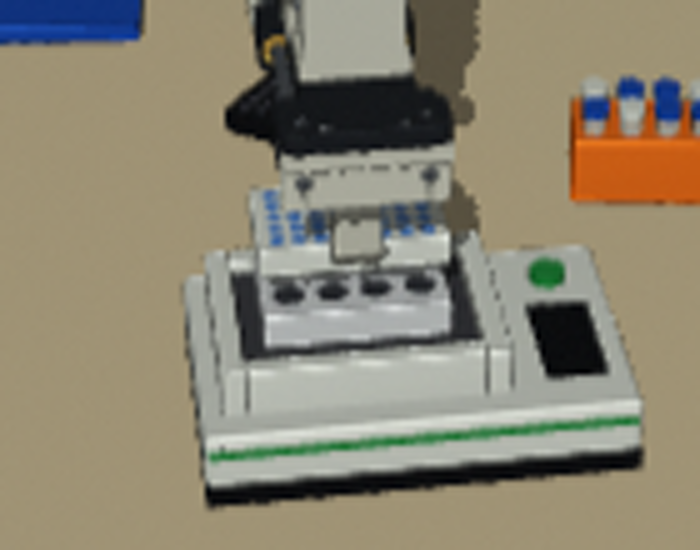

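The plate is level above the block, its front edge (262→448) over the block's (265→447), so within about 1 mm. I lower it, release and retreat.

```bash
python3 -m jog '[[[0.08,0.7,-0.07,0,0.1,0,4.5],[0,0.6,0,0,0,0,4.5],[0,0.5,0,0,0,0,4.5],[0,0.2,0,0,0,0,4.5],[0,0.1,0,0,0,0,4.5]]]'
python3 -m jog '[[[0,0.1,0,0,0,0,4.5],[0,0.1,0,0,0,0,4.5],[0,0,0,0,0,0,4.5],[0,0,0,0,0,0,4.5],[0,0,0,0,0,0,4.5]]]';python3 go.py 0.55 -0.031 0.077 19.5
```

```text
time_s: 25.3
eef_pos: [0.5495, -0.0317, 0.0784]
orientation: [-1.355, 0.957, -0.955]
force: [0.6, -0.0, -0.8]
gripper_width: 0.0556
time_s: 25.8
eef_pos: [0.5498, -0.0317, 0.0771]
orientation: [-1.354, 0.956, -0.956]
force: [-0.5, 0.3, 0.7]
gripper_width: 0.0557
t 25.8 pos [ 0.5498 -0.0317  0.0771] zang 19.46 tilt [ 0.002 -1.    -0.003] shift_cm [-0.06  0.01  0.04] turn_y -0.04 shift after turn [-0.06  0.01  0.04] F [-0.5  0.3  0.7] w 0.0557
```

```bash
python3 -m jog '[[[0,0,0,0,0,0,8.5],[0,0,0,0,0,0,8.5],[0,0,0,0,0,0,8.5],[0,0,0,0,0,0,8.5],[0,-0.5,0,0,0,0,8.5]]]'
python3 -m jog '[[[0,-1.5,0,0,0,0,8.5],[0,-3,0,0,0,0,4],[0,-1,0,0,0,0,0],[0,0,0,0,0,0,0],[0,0,0,0,0,0,0]]]'
python3 -m jog '[[[0,0,0,0,0,0,0],[0,0,0,0,0,0,0],[0,0,0,0,0,0,0],[0,0,0,0,0,0,0],[0,0,0,0,0,0,0]]]'
python3 go.py 0.549 -0.0315 0.088 19.5
python3 - <<'E'
from h import *
c=optics.read_camera("side")
u,v=proj(c,(.549,-.032,.06)).astype(int)
cv2.imwrite("pics/rel2.png",cv2.resize(c["color"][v-60:v+50,u-70:u+70,::-1],None,fx=5,fy=5,interpolation=2))
print(tops(c,(.549,-.032),.07,.088,.098))
E
```

```text
time_s: 26.3
eef_pos: [0.5492, -0.0317, 0.0815]
orientation: [-1.355, 0.957, -0.955]
force: [0.1, 0.2, 0.1]
gripper_width: 0.0847
time_s: 26.8
eef_pos: [0.5496, -0.0315, 0.1365]
orientation: [-1.355, 0.957, -0.955]
force: [-0.8, 0.1, -0.1]
gripper_width: 0.0573
time_s: 27.3
eef_pos: [0.5498, -0.0315, 0.1367]
orientation: [-1.355, 0.957, -0.955]
force: [0.4, 0.2, -0.2]
gripper_width: 0.0177
t 27.3 pos [ 0.5498 -0.0315  0.1367] zang 19.46 tilt [ 0.001 -1.    -0.004] shift_cm [-0.04  4.87 -0.06] turn_y -0.04 shift after turn [-0.04  4.87 -0.06] F [ 0.4  0.2 -0.2] w 0.0177
(array([ 5.5000e-01, -3.1000e-02,  8.9688e+01,  6.3150e+01,  1.9610e+01]), np.float64(0.092), 535)
```

View pics/rel2.png

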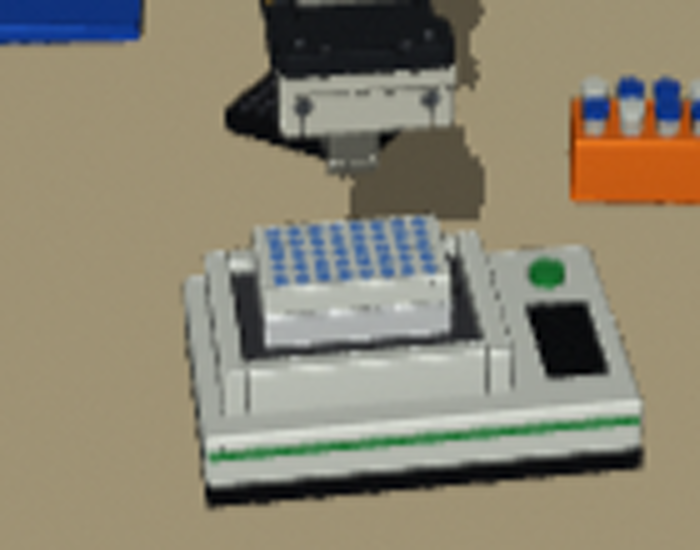

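The plate sits on the block with edges flush (front seam from (265,318) to (448,303)). Now I press it.

```bash
python3 -m jog '[[[0,1.5,-0.06,0,0,0,0],[0,1.5,0,0,0,0,0],[0,1,0,0,0,0,0],[0,0.5,0,0,0,0,0],[0,0,0,0,0,0,0]]]' | grep -E 'eef|force'
for i in 1 2 3; do python3 -m jog '[[[0,0.1,0,0,0,0,0],[0,0.1,0,0,0,0,0],[0,0,0,0,0,0,0],[0,0,0,0,0,0,0],[0,0,0,0,0,0,0]]]' | grep -E 'eef|force'; done; python3 go.py .549 -.0315 .0805 19.5
```

```text
eef_pos: [0.5488, -0.0318, 0.0914]
force: [0.1, -0.4, 0.2]
eef_pos: [0.5493, -0.0318, 0.0901]
force: [-0.3, 0.4, 0.5]
eef_pos: [0.5492, -0.0318, 0.0879]
force: [0.5, -0.4, 0.1]
eef_pos: [0.5492, -0.0318, 0.0859]
force: [0.1, -0.0, 0.2]
t 29.35 pos [ 0.5492 -0.0318  0.0859] zang 19.46 tilt [ 0.001 -1.    -0.003] shift_cm [-0.04  0.54 -0.01] turn_y -0.04 shift after turn [-0.04  0.54 -0.01] F [ 0.1 -0.   0.2] w 0.0005
```

```bash
for i in 1 2; do python3 -m jog '[[[0,0.1,0,0,0,0,0],[0,0.1,0,0,0,0,0],[0,0,0,0,0,0,0],[0,0,0,0,0,0,0],[0,0,0,0,0,0,0]]]' | grep -E 'eef|force'; done; for i in 1 2 ; do python3 -m jog '[[[0,0.1,0,0,0,0,0],[0,0,0,0,0,0,0],[0,0,0,0,0,0,0],[0,0,0,0,0,0,0],[0,0,0,0,0,0,0]]]' | grep -E 'eef|force'; done
```

```text
eef_pos: [0.5493, -0.0319, 0.084]
force: [0.1, 1.0, 2.4]
eef_pos: [0.5492, -0.0319, 0.0819]
force: [-0.3, 0.5, 3.5]
eef_pos: [0.5492, -0.0318, 0.0809]
force: [-0.2, 0.3, 4.7]
eef_pos: [0.5493, -0.0319, 0.0805]
force: [-1.9, 0.4, 11.3]
```

```bash
python3 -m jog '[[[0,0.1,0,0,0,0,0],[0,0,0,0,0,0,0],[0,0,0,0,0,0,0],[0,0,0,0,0,0,0],[0,0,0,0,0,0,0]]]' | grep -E 'eef|force'
python3 -m jog '[[[0,-0.5,0,0,0,0,0],[0,-1.5,0,0,0,0,0],[0,-3,0,0,0,0,0],[0,-3,0,0,0,0,0],[0,-2,0,0,0,0,0]]]'
python3 -m jog '[[[0,-2,-2,0,0,0,0],[0,-1,-3,0,0,0,0],[0,0,-3,0,0,0,0],[0,0,-2,0,0,0,0],[0,0,0,0,0,0,0]]]'
python3 - <<'E'
from h import *
o=[]
for n in("top","side"):
    c=optics.read_camera(n);P=(.549,-.032,.06)
    print(n,"plate",tops(c,P,.07,.086,.098),"black",tops(c,(.63,-.288),.065,.009,.02))
    u,v=proj(c,P).astype(int)
    o.append(cv2.resize(c["color"][v-55:v+55,u-65:u+65,::-1],None,fx=3,fy=3,interpolation=2))
cv2.imwrite("pics/final.png",np.hstack(o))
E
```

```text
eef_pos: [0.5494, -0.0319, 0.0803]
force: [-6.4, -0.3, 22.3]
time_s: 32.35
eef_pos: [0.5495, -0.0317, 0.1803]
orientation: [-1.354, 0.956, -0.956]
force: [0.1, -0.3, 0.7]
gripper_width: 0.0005
time_s: 32.85
eef_pos: [0.4522, -0.0661, 0.2088]
orientation: [-1.356, 0.96, -0.956]
force: [0.3, -0.3, 0.1]
gripper_width: 0.0003
top plate (array([ 5.5700e-01, -2.8000e-02,  7.3044e+01,  5.6488e+01,  2.0356e+01]), np.float64(0.0928), 517) black None
side plate (array([ 5.5000e-01, -3.1000e-02,  9.0336e+01,  6.1884e+01,  1.9326e+01]), np.float64(0.0921), 561) black (array([  0.631,  -0.291,  92.648,  63.909, -17.265]), np.float64(0.0139), 354)
```

View pics/final.png

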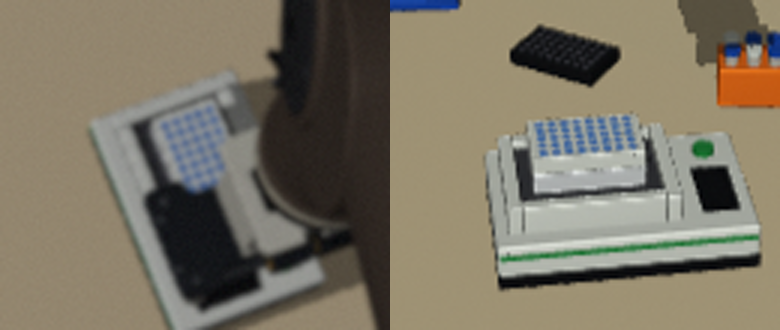

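The plate lies flush and square on the block (side view, about (585,150)), the bed has risen again, the black plate hasn't moved, and the arm is clear. I hand in.

```bash
python3 -c "
from workcell import order; print(order.job_done())"
```

```text
the job is handed in; nothing more can be done
None
```

The job is handed in at about 33 s of robot time. The aluminium block lies flat inside the rim, and the white plate lies on top of it. I pressed each one down to the bed's stop: the last push reached 16.6 N on the block and 22.3 N on the plate with almost no further sinking.

**Last checks:** from the side view the plate's top is at 92 mm, so the bed has risen again. The plate is centred on the block to about 1 mm and square with the bed to within half a degree. The black plate is where it was, within measuring error, and the gripper is clear and touching nothing.

**What failed or disagreed:**
- **First grasp:** it closed above the block without touching it. The cameras showed the fingertips about 7 mm above the reported tool point, where the description puts them 17 mm below it. I used the measured offset for everything after that, and the contact heights agreed with it.
- **Final top view:** the arm partly covered it, so the final checks rest on the side view.

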